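Stack a second cigar mould in the lever press and hold it under pressure

ROBOT

A 6-joint arm with a two-finger parallel gripper is mounted at the origin on a cart in front of the work surface, level with it; the furniture and walls round the work are solid. World frame = base frame: x ahead of the robot, y to its left, z up, the work surface at z = 0. Lengths are in mm, angles in rad, forces in N, time in s.
With the tool pointing down it reaches from about 275 to 850 mm from the base axis. Payload 19 kg.
Tool frame: the origin (TCP) lies midway between the tips of the shut fingers; the grasp point (between the pads) lies 19 mm behind it (manip.pinch_z is the distance from the TCP to the grasp point, in mm); z points along the fingers, y is the line along which they close (so a half turn about z gives the same grasp; the last joint's range is limited). The gripper opens to 85 mm and grips with 20 to 120 N. Pads are 22 mm wide; open, the fingers measure 114 mm over their backs; the gripper's body (76 mm by 85 mm) begins 54 mm behind the grasp point. The pads swing forward as they close: fully open they stand 13 mm farther back than shut.
Start: joints at [1.029, 0.15, 1.437, -0, 1.554, -0.134], TCP at [228.04, 527.814, 231.267] pointing down, gripper open.
Joint ranges: [-2.8, 2.8], [-0.68, 2.1], [0.12, 2.68], [-1.39, 4.53], [0.16, 2.79], [-2.81, 2.81]. Speed limits (rad/s): [1.89, 1.89, 2.22, 3.01, 3.01, 3.01].

INTERFACE

Orientations are given as a rotation vector (axis times angle).
In Python, from rig import manip gives the robot as it stands.
- The arm moves only by the shell command python3 -m pendant 'ROWS' [FORCE]. ROWS is JSON, one flat list of numbers, 5 for each row, row after row: the shift along the tool's x, y, z in units of 0.25 m (1.0 is 0.25 m), then the turn about the tool's z in units of 2 rad (1.0 is 2 rad), then the gripper's target within -1 to 1 (fully open at 1, half-way at 0, shut at -1). A call has 1 to 20 rows; each row is the pose to reach, as a shift and turn from the pose commanded when the call began, along the tool's axes at that moment; what a row does not reach only later rows make up. A row lasts 1/10 s, in which the tool goes at most 50 mm and 8.59 degrees, less where a joint would pass 70% of its speed; a pose out of reach is approached as far as the arm can. A call with a number of a shift or a turn outside -1 to 1 is refused whole. A call with a gripper value outside its range is refused whole. The fingers move at their own pace and stop on an object; FORCE is the grip in N (left out, the last holds). Time passes only in rows, so rows that repeat a pose let the fingers close. It gives the time, the measured TCP pose, the force, the opening and the grip force at its end, in the units of the state.
- manip.observe(): the state, without advancing time (a new reading comes with each control period).
- manip.snapshot(name): name is "side" or "top"; returns the picture (480x640x3 uint8, red, green, blue); there is no depth.
- manip.camera_info(name): a dict with "mtx" (3x3 intrinsics, pixels), "origin" and "orientation" of the camera in the world. Camera axes: x right, y down, z forward; pixel columns grow to the right and rows downward; lengths in mm; the calibration is good to about 2 mm. A picture is of the moment at which its call begins. camera_info takes no time and is no camera call.
- manip.job_done(): hands the job in; it is judged then, once.
The state is a dict: "time": time; "qpos": joint angles; "dq": joint speeds; "joint_efforts": joint torques, N m; "eef_pos": TCP position; "ee_rot": TCP orientation; "contact_force": force on the tool from outside, world axes, zero at the start; "wrist_torque": the same for the moment, N m; "finger_gap": finger opening in mm; "finger_force": force on a finger pad.
Only numpy, scipy, OpenCV 4.12 (cv2) and the standard library are available. Lean on these libraries where they do the work, as an engineer would, in place of code of your own. Each camera call takes 0.05 s, during which the arm holds its last target. There are 200 camera calls.

TASK

Load the small lever press: lay the plain flat board squarely on the cigar mould that is already in it, set the other closed mould squarely on the board and let go of it. Then bring the handle of the sprung lever down until the lever is level, its pointer between the two ledges of the mark post, never pressing it below the lower ledge, and keep it there at least two seconds; the program finishes while the robot is still holding the lever there, because the spring throws it open when let go. Leave everything else on the table where it is.

Things in the scene. Friction and masses are not known exactly. Their poses are not given: they have to be found in the camera images.
- press: Dark green lever press, fixed; placed anew each time. Origin on the table under the centre of its wooden bed; x points from handle side to hinge side (away from the robot), y left, z up. Base plate 250 x 170 x 12 mm, x = -75 to 175. Bed top at z = 20 mm; corner lugs round the lower mould rise to z = 30. Hinge cheeks at x = 112 to 158, y within 29, up to z = 113 mm
- press_pivot (a point): Pivot of the lever, at (135, 0, 90) mm in the press frame; the lever turns about the press y axis
- press_lever (a joint): Lever angle, rad: 0 = fully open (upright, leaning back a little, foot facing the robot); grows as the handle comes towards the robot and down. Level at 1.60; pointer between the ledges from 1.55 to 1.65; end stop at 1.72. A return spring (0.6 N m open, 1.4 N m level) throws it open when let go. Held level on the full stack, the handle pushes up with about 14 N
- press_handle (a point): Middle of the handle, a round wooden bar 20 mm in diameter, 80 mm long, parallel to press y, in a steel loop with a 30 x 80 mm gap behind the bar. 205 mm from the pivot: at (-65, 0, 135) mm in the press frame when level, (186, 0, 289) when open. Can be gripped from above across its diameter and led round the arc, turning between the pads
- press_pointer (a point): Tip of the small steel pointer on the left arm of the handle loop, at (-45, 60, 131) mm in the press frame when level. It runs past a steel mark post, 8 x 9 mm, at (-45, 66) mm, 160 mm high, with two brass ledges centred at z = 119.5 and 142.5 mm
- press_foot: Swivelling steel pressing foot under the lever, 46 x 96 x 8 mm, on a spring plunger with 25 mm of travel (6 N at first touch, 0.7 N more per mm). It meets the full stack 12 mm before the lever is level and then bears on it with about 15 N. Origin on the plunger axis, 12 mm above the pressing face
- mould_low: Closed wooden cigar mould standing in the press on the bed, between the lugs, loose: 56 x 132 x 30 mm (x, y, z), two halves with three bunches whose dark ends stick out 9 mm at each y end. Origin at the centre of its underside; long axis along the press y axis; its top is 50 mm above the table
- mould_up: The other closed wooden mould, the same as the one in the press (56 x 132 x 30 mm, 149 mm long with the bunch ends), about 0.22 kg, lying flat on the table to the left or right of the press. Origin at the centre of its underside, y along the 132 mm side; either end may face either way. Take it across the 56 mm
- board: Plain light wooden pressing board without holes, 62 x 136 x 10 mm, lying flat on the table on the other side of the press. Origin at the centre of its underside, y along the 136 mm side
- ring_gauge: Bystander: cedar gauge with five holes, 46 x 150 x 6 mm, behind the press on the right; not the board. Origin at the centre of its underside
- cap_punch: Bystander: small upright wooden punch, 26 mm in diameter, 67 mm high, behind the press. Origin at the centre of its underside
- tin_wax: Bystander: round green tin, 60 mm in diameter, 26 mm high, behind the press on the left. Origin at the centre of its underside
- paste_pot: Bystander: pale pot, 65 mm in diameter, 56 mm high, at the back on the left. Origin at the centre of its underside
- weight_200: Bystander: brass weight, 35 mm in diameter, 54 mm high, at the robot's side of the table. Origin at the centre of its underside
There are look-alikes about, which are no part of the job. Of the things that look like the board, the larger one is meant.

How it is judged (in metres and radians):
On the way, in this order (a step that is already met when the one before it is completed fails the run):
1. the board lies squarely on the mould in the press and is let go (horizontal distance between board and mould_low below 0.01 m and angle between the y axis of board and the y axis of mould_low, either way round below 0.12 rad and z of board in the frame of mould_low between 0.027 and 0.033 m and contact force between the fingers and board below 0.1 N), for 0.2 s.
2. the other mould stands squarely on the board and is let go (horizontal distance between mould_up and mould_low below 0.01 m and angle between the y axis of mould_up and the y axis of mould_low, either way round below 0.12 rad and z of mould_up in the frame of board between 0.007 and 0.013 m and contact force between the fingers and mould_up below 0.1 N), for 0.2 s.
3. the lever is held level, pointer between the ledges, the foot bearing on the stack, for two seconds (value of joint press_lever between 1.55 and 1.65 rad and contact force between press_foot and mould_up above 7 N), for 2 s.
At the end, for the whole second after the job is handed in: Lever held by the robot at 1.55 to 1.65 rad with over 4 N, the foot bearing on the upper mould with over 7 N; board on the lower mould and upper mould on the board, each within 12 mm and 0.12 rad of the lower mould, not touched by the robot (all of step 3 and velocity of joint press_lever between -0.1 and 0.1 rad/s and contact force between the fingers and press above 4 N and contact force between each of the arm, the fingers and mould_up below 0.1 N and horizontal distance between each of mould_up, board and mould_low below 0.012 m and angle between the y axis of each of mould_up, board and the y axis of mould_low, either way round below 0.12 rad and z of board in the frame of mould_low between 0.026 and 0.033 m and z of mould_up in the frame of board between 0.007 and 0.013 m and z of mould_low in the frame of press below 0.023 m); the arm keeps its last pose, push and grip.
It fails at once if the lever is pressed clearly below the lower ledge (value of joint press_lever above 1.69 rad).
It fails at once if the lower mould is knocked out of its place (distance of mould_low from where it was at the start of the episode above 0.012 m or angle between mould_low's own z axis and vertical above 0.15 rad).
It fails at once if another thing on the table is disturbed (distance of any of ring_gauge, cap_punch, tin_wax, paste_pot, weight_200 from where it was at the start of the episode above 0.02 m).
It also fails if it takes over 72 s, if anything falls off the work surface, if the arm or the gripper's body presses on something with over 40 N, if the wrist force passes 120 N, or if a joint passes its speed limit or range.

## Working session

There is one attempt and no reset: what is moved stays moved. The work goes in short steps, Python scripts to look and compute and a shell command to move; the robot and the scene stay as the last step left them, time stands still between calls to the robot, and variables do not carry over. Pictures are saved under pics/ and viewed, at most 14 in all, crops included, and the job is handed in when it is done.

```bash
mkdir -p pics; ls; cat > h.py <<'E'
import numpy as np, cv2
from rig import manip
from scipy.spatial.transform import Rotation as R
def snap(n,f):
    im=manip.snapshot(n); cv2.imwrite(f,im[:,:,::-1]); return im
def cam(n):
    c=manip.camera_info(n); o=np.array(c['orientation'],float)
    M=o if o.shape==(3,3) else R.from_rotvec(o).as_matrix()
    return np.array(c['mtx']),np.array(c['origin'],float),M
def px2w(n,u,v,z):
    K,o,M=cam(n); d=M@np.linalg.solve(K,[u,v,1.]); return o+d*(z-o[2])/d[2]
def w2px(n,p):
    K,o,M=cam(n); q=K@(M.T@(np.array(p,float)-o)); return q[:2]/q[2]
E
python3 - <<'E'
from h import *
snap('top','pics/t0.png');snap('side','pics/s0.png')
for n in('top','side'):print(manip.camera_info(n))
print(manip.observe(), manip.pinch_z)
E
```

```text
pics
{'mtx': array([[509.70773033,   0.        , 317.07214956],
       [  0.        , 509.70773033, 232.50740098],
       [  0.        ,   0.        ,   1.        ]]), 'origin': array([ 297.4140687 ,   21.08885503, 1391.29039626]), 'orientation': array([-2.15593722,  2.05624589, -0.22490711])}
{'mtx': array([[552.70744011,   0.        , 325.89331554],
       [  0.        , 552.70744011, 240.09627263],
       [  0.        ,   0.        ,   1.        ]]), 'origin': array([ 639.1233222 , 1137.14751084,  612.87456307]), 'orientation': array([-0.08019003, -2.5610691 ,  1.76290423])}
{'time': 0.1, 'qpos': array([ 1.02898910e+00,  1.50910815e-01,  1.43794539e+00, -8.75525819e-06,
        1.55377954e+00, -1.33981393e-01]), 'dq': array([-0.00057284, -0.00184556,  0.00046871,  0.00191876,  0.00043328,
       -0.00063689]), 'joint_efforts': array([ 5.71890268e-03, -7.14379478e+01, -5.71796966e+01, -6.59005309e-05,
        7.08854539e-03, -8.16352417e-05]), 'eef_pos': array([227.95348155, 527.65276089, 230.76091206]), 'ee_rot': array([-6.36112390e-01, -3.07617334e+00,  1.55022151e-03]), 'contact_force': array([ 0.36436373, -0.00292139,  0.00421459]), 'wrist_torque': array([-0.05110345,  0.0039109 , -0.01733047]), 'finger_force': 0.0, 'finger_gap': 85.34795640714974} 18.700000000000003
```

View pics/t0.png

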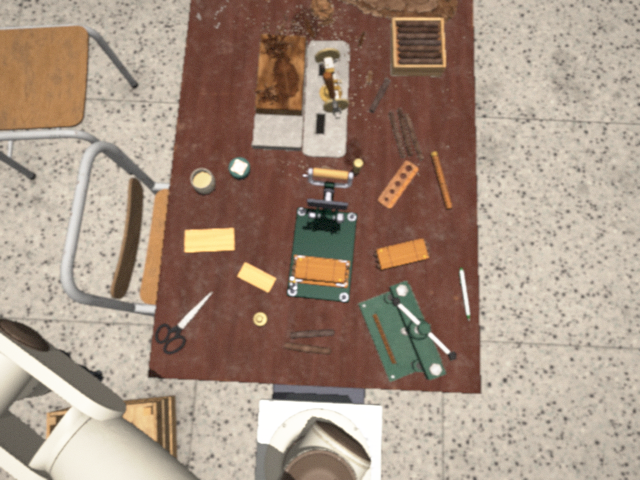

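View pics/s0.png

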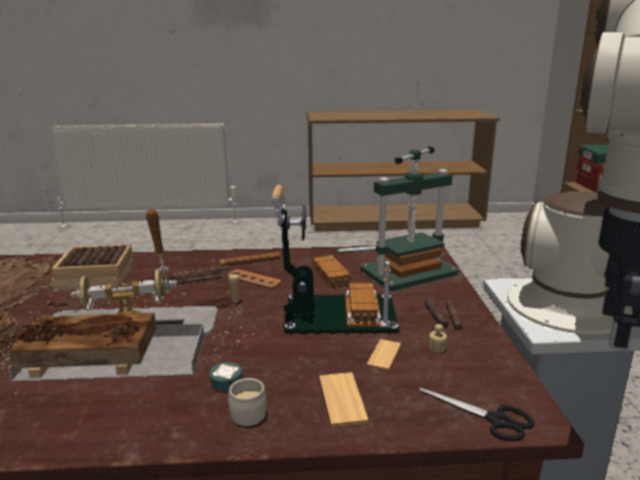

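The top view shows these objects:
- **Board candidates:** large plain board (209,240), small plain board (257,277) and gauge with holes (398,184). I choose (209,240), the larger one without holes.
- **Mould candidates:** free mould (402,254), mould in the press (321,270), and the other screw press with its stack (405,330). I choose (402,254) as mould_up.
- **Other:** the lever handle is at (331,174) and the weight at (260,319).

Next I'll measure these and check a crop.

```bash
python3 - <<'E'
from h import *
im=cv2.imread('pics/t0.png')
hsv=cv2.cvtColor(im,cv2.COLOR_BGR2HSV)
def rect(u0,v0,u1,v1,z,lo,hi):
    m=np.zeros(im.shape[:2],np.uint8); m[v0:v1,u0:u1]=cv2.inRange(hsv[v0:v1,u0:u1],lo,hi)
    cs,_=cv2.findContours(m,cv2.RETR_EXTERNAL,cv2.CHAIN_APPROX_NONE); c=max(cs,key=cv2.contourArea)[:,0,:]
    w=np.array([px2w('top',u,v,z)[:2] for u,v in c],np.float32)
    r=cv2.minAreaRect(w); print(c.min(0),c.max(0),np.round(r[0],1),np.round(r[1],1),'ang',r[2]); return r
print('hsv',hsv[240,209],hsv[254,402],hsv[270,321],hsv[230,209])
rect(175,220,245,262,10,(15,60,120),(35,255,255))
rect(230,258,285,300,10,(15,60,120),(35,255,255))
rect(370,232,435,275,30,(8,150,110),(22,255,255))
rect(288,250,355,290,50,(8,150,110),(22,255,255))
rect(300,160,360,185,289,(8,100,110),(22,255,255))
# press base
rect(285,200,362,305,12,(60,60,20),(95,255,140))
a=cv2.resize(im[195:310,175:445],None,fx=2.96,fy=2.96,interpolation=cv2.INTER_CUBIC)
cv2.imwrite('pics/c0.png',a)
E
```

```text
hsv [ 24  99 254] [ 15 168 227] [ 15 166 228] [ 22 108 253]
[184 228] [234 252] [564.3 329.1] [ 65.9 138.3] ang 5.150445461273193
[238 262] [276 292] [467.2 191.5] [99.  47.1] ang 64.38932037353516
[376 238] [428 269] [ 547.8 -200.1] [ 60.2 133.5] ang 16.75623893737793
[295 257] [347 285] [486.7  16.6] [140.4  70.2] ang 86.69413757324219
[312 160] [348 181] [684.9   7.4] [82.9 49. ] ang 89.21825408935547
[293 208] [354 260] [601.2  11.4] [162.7 138.4] ang 85.80196380615234
```

View pics/c0.png

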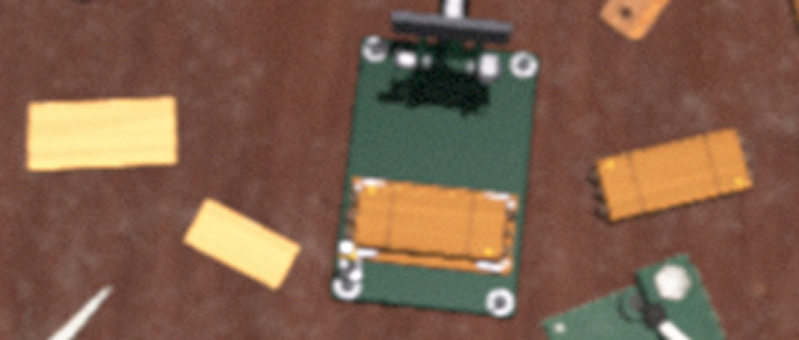

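```bash
python3 - <<'E'
from h import *
def P(L,z): return np.array([px2w('top',174.83+x/2.96,194.83+y/2.96,z)[:2] for x,y in L])
b=P([(333,300),(514,318),(538,56),(362,38)],12)
def fit(mod,obs):
    mod=np.array(mod,float); mc=mod.mean(0);oc=obs.mean(0);H=(mod-mc).T@(obs-oc)
    th=np.arctan2(H[0,1]-H[1,0],H[0,0]+H[1,1]);c,s=np.cos(th),np.sin(th);Q=np.array([[c,-s],[s,c]])
    t=oc-Q@mc; print('org',t.round(1),'yaw',th.round(4),'res',(obs-(mod@Q.T+t)).round(1).tolist())
fit([(-75,85),(-75,-85),(175,-85),(175,85)],b)
m=P([(358,184),(512,198),(506,257),(352,243)],50)
fit([(28,66),(28,-66),(-28,-66),(-28,66)],m)
u=P([(597,160),(736,129),(752,186),(613,221)],30)
fit([(28,66),(28,-66),(-28,-66),(-28,66)],u)
d=P([(27,103),(176,97),(178,163),(29,170)],10)
fit([(31,68),(31,-68),(-31,-68),(-31,68)],d)
# overlay on 2 views: project model for chosen press pose
E
```

```text
org [488.9  16.9] yaw -0.0545 res [[0.8, -2.3], [1.6, 2.2], [-1.4, 1.5], [-1.0, -1.4]]
org [491.2  17. ] yaw -0.0455 res [[-1.2, 3.4], [-1.3, -3.8], [1.2, -2.8], [1.2, 3.2]]
org [ 547.5 -203.1] yaw 0.2806 res [[0.9, 0.1], [-0.5, -0.4], [0.7, 0.4], [-1.0, -0.1]]
org [564.5 327.9] yaw 0.0972 res [[1.1, 2.7], [0.3, -1.0], [-0.7, -2.0], [-0.7, 0.3]]
```

```bash
python3 - <<'E'
from h import *
objs=[((489.5,17,-.052),28,66,[20,50]),((547.6,-202,.285),28,66,[0,30]),((564.4,328.3,.094),31,68,[0,10]),((489.5,17,-.052),(-75,175),85,[12])]
out=[]
for n,f,(u0,v0,u1,v1) in(('top','t0',(175,195,445,310)),('side','s0',(270,240,450,430))):
    k=4 if n=='side' else 3
    if n=='side': k=3
    im=cv2.imread(f'pics/{f}.png'); a=cv2.resize(im,None,fx=k,fy=k,interpolation=cv2.INTER_CUBIC)
    for (x,y,t),hx,hy,zs in objs:
        lo,hi=hx if isinstance(hx,tuple) else (-hx,hx)
        for z in zs:
            pts=[]
            for a_,b_ in((lo,hy),(lo,-hy),(hi,-hy),(hi,hy)):
                pts.append(w2px(n,(x+a_*np.cos(t)-b_*np.sin(t),y+a_*np.sin(t)+b_*np.cos(t),z)))
            cv2.polylines(a,[np.int32((np.array(pts)+.5)*k)],True,(255,0,255) if z!=zs[0] else (255,255,0),1)
    out.append(a[v0*k:v1*k,u0*k:u1*k])
W=800;c=np.zeros((600,800,3),np.uint8)
a=cv2.resize(out[0],None,fx=.85,fy=.85);b=cv2.resize(out[1],None,fx=.53,fy=.53)
c[:a.shape[0],:a.shape[1]]=a;h=min(b.shape[0],600-a.shape[0]);c[a.shape[0]:a.shape[0]+h,:b.shape[1]]=b[:h]
cv2.imwrite('pics/o0.png',c);print(a.shape,b.shape)
E
```

```text
(293, 688, 3) (302, 286, 3)
```

View pics/o0.png

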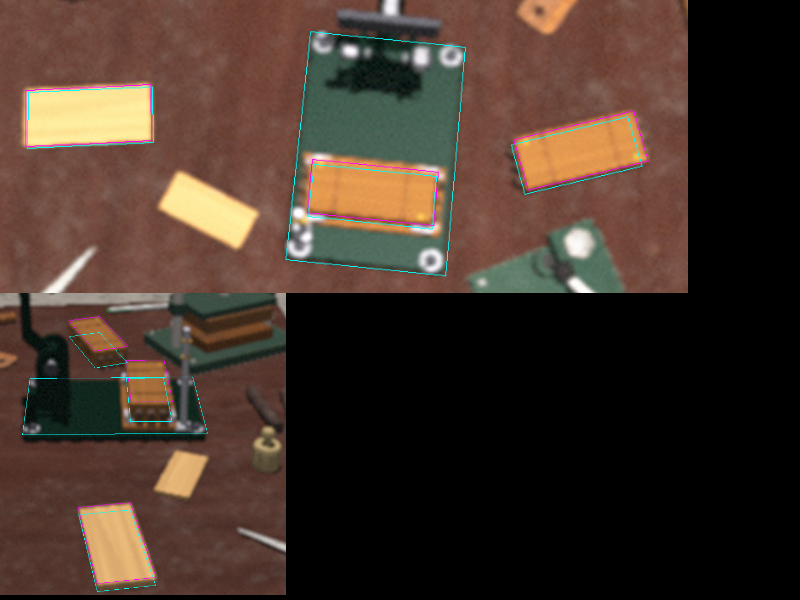

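The overlay agrees in both views for the press and mould_low (489.5, 17, yaw -0.052), mould_up (547.6, -202, 0.285) and the board (564.4, 328.3, 0.094).

```bash
cat >> h.py <<'E'
def go(x,y,z,yaw=None):
    """shift/turn units to bring TCP to x,y,z with tool y axis at world angle yaw (mod pi)"""
    s=manip.observe(); M=R.from_rotvec(s['ee_rot']).as_matrix()
    d=M.T@(np.array([x,y,z])-s['eef_pos'])/250
    cur=np.arctan2(M[1,1],M[0,1]); t=0 if yaw is None else (cur-yaw+np.pi/2)%np.pi-np.pi/2
    print('t',round(s['time'],2),'pos',s['eef_pos'].round(1),'ty',round(cur,4),'tilt',M[:,2].round(3),'q1,6',s['qpos'][[0,5]].round(2),'gap',round(s['finger_gap'],1),'F',s['contact_force'].round(1),s['finger_force'],'\n shift',d.round(4),'turn',round(t/2,4))
E
python3 -c "
from h import *
go(564.4,328.3,140,.094)"
```

```text
t 0.1 pos [228.  527.7 230.8] ty 1.163 tilt [-0.001 -0.001 -1.   ] q1,6 [ 1.03 -0.13] gap 85.3 F [ 0.4 -0.   0. ] 0.0 
 shift [-1.5517 -0.1979  0.363 ] turn 0.5345
```

```bash
python3 -m pendant '[-0.2,-0.02,0,0.06,1,-0.4,-0.04,0,0.13,1,-0.6,-0.07,0,0.2,1,-0.8,-0.1,0,0.27,1,-1,-0.12,0,0.34,1,-1,-0.12,0,0.41,1,-1,-0.12,0,0.48,1,-1,-0.12,0,0.53,1,-1,-0.12,0,0.5345,1,-1,-0.12,0,0.5345,1]' 40
python3 -c "
from h import *
go(564.4,328.3,60,.094)"
```

```text
time: 1.1
eef_pos: [445.5, 401.1, 231.0]
ee_rot: [-2.111, -2.326, 0.001]
contact_force: [0.0, -0.4, -0.5]
finger_gap: 85.2
finger_force: 0.0
t 1.1 pos [445.5 401.1 231. ] ty 0.0968 tilt [-0. -0. -1.] q1,6 [0.6  0.51] gap 85.2 F [ 0.  -0.4 -0.5] 0.0 
 shift [-0.3356  0.4454  0.6841] turn 0.0014
```

```bash
python3 -m pendant '[-0.15,0.2,0.1,0,1,-0.3,0.4,0.3,0.0014,1,-0.3356,0.4454,0.5,0.0014,1,-0.3356,0.4454,0.684,0.0014,1,-0.3356,0.4454,0.684,0.0014,1,-0.3356,0.4454,0.684,0.0014,1]'
python3 -c "
from h import *
snap('side','pics/s1.png')
go(564.4,328.3,-4,.094)"
```

```text
time: 1.7
eef_pos: [562.8, 326.3, 55.1]
ee_rot: [-2.114, -2.32, 0.012]
contact_force: [-0.9, -0.3, -0.0]
finger_gap: 85.2
finger_force: 0.0
t 1.75 pos [563.5 327.5  58.7] ty 0.0926 tilt [-0.004 -0.002 -1.   ] q1,6 [0.41 0.32] gap 85.3 F [ 0.4 -0.3  1. ] 0.0 
 shift [0.0032 0.0048 0.2508] turn -0.0007
```

```bash
python3 -m pendant '[0,0,0.06,0,1,0,0,0.12,0,1,0,0,0.18,0,1,0,0,0.22,0,1,0,0,0.245,0,1,0,0,0.256,0,1,0,0,0.256,0,1,0,0,0.256,0,1,0,0,0.256,0,1]'
python3 -c "
from h import *
go(564.4,328.3,-4,.094)"
```

```text
time: 2.65
eef_pos: [564.6, 328.2, -3.2]
ee_rot: [2.118, 2.32, 0.001]
contact_force: [0.3, 0.6, 0.1]
finger_gap: 85.5
finger_force: 0.0
t 2.65 pos [564.6 328.2  -3.2] ty 0.0912 tilt [ 0.001  0.    -1.   ] q1,6 [0.41 0.32] gap 85.5 F [0.3 0.6 0.1] 0.0 
 shift [ 0.0007 -0.0009  0.0033] turn -0.0014
```

Position is good and nothing touches the table, so I'll close the gripper.

```bash
python3 -m pendant '[0,0,0,0,0,0,0,0,0,-1,0,0,0,0,-1,0,0,0,0,-1,0,0,0,0,-1,0,0,0,0,-1]' 40
python3 -m pendant '[0,0,-0.02,0,-1,0,0,-0.06,0,-1,0,0,-0.1,0,-1,0,0,-0.16,0,-1,0,0,-0.2,0,-1,0,0,-0.2,0,-1,0,0,-0.2,0,-1]'
python3 - <<'E'
from h import *
a=snap('side','pics/s2.png'); cv2.imwrite('pics/s2c.png',cv2.resize(a[280:480,220:480,::-1],None,fx=2,fy=2))
go(489.5,17,210,-.052)
E
```

```text
time: 3.25
eef_pos: [564.6, 328.1, -3.2]
ee_rot: [2.118, 2.32, 0.001]
contact_force: [-1.9, -1.0, 5.8]
finger_gap: 60.8
finger_force: 43.9
time: 3.95
eef_pos: [564.4, 328.0, 46.4]
ee_rot: [2.118, 2.32, 0.0]
contact_force: [-0.7, 0.1, -0.4]
finger_gap: 61.1
finger_force: 43.4
t 4.0 pos [564.1 327.9  45.9] ty 0.0912 tilt [-0. -0. -1.] q1,6 [0.41 0.32] gap 60.7 F [-0.3  0.1 -0.2] 43.43582510948181 
 shift [-1.2116 -0.4109 -0.6558] turn 0.0716
```

View pics/s2c.png

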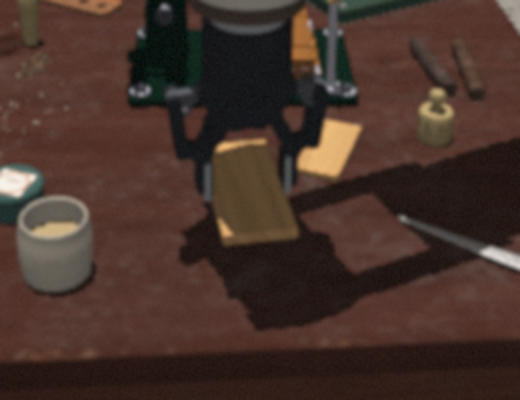

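The board is held level at a gap of 61 mm. Now I'll lift it and carry it over.

```bash
python3 -m pendant '[0,0,-0.08,0,-1,0,-0.05,-0.18,0,-1,0,-0.12,-0.3,0.02,-1,-0.04,-0.2,-0.42,0.04,-1,-0.1,-0.28,-0.54,0.06,-1,-0.18,-0.35,-0.62,0.07,-1,-0.28,-0.4,-0.656,0.0716,-1,-0.4,-0.411,-0.656,0.0716,-1,-0.52,-0.411,-0.656,0.0716,-1,-0.64,-0.411,-0.656,0.0716,-1,-0.75,-0.411,-0.656,0.0716,-1,-0.84,-0.411,-0.656,0.0716,-1,-0.9,-0.411,-0.656,0.0716,-1,-0.9,-0.411,-0.656,0.0716,-1]'
python3 -c "
from h import *
go(489.5,17,210,-.052)"
```

```text
time: 5.4
eef_pos: [482.5, 93.1, 209.7]
ee_rot: [-2.28, -2.16, 0.002]
contact_force: [-0.7, 0.8, -0.4]
finger_gap: 61.0
finger_force: 43.7
t 5.4 pos [482.5  93.1 209.7] ty -0.054 tilt [-0.001 -0.    -1.   ] q1,6 [0.03 0.09] gap 61.0 F [-0.7  0.8 -0.4] 43.66584241390228 
 shift [-0.3026  0.0443 -0.001 ] turn -0.001
```

```bash
python3 -m pendant '[-0.08,0.01,0,0,-1,-0.18,0.03,0,0,-1,-0.26,0.0443,0,0,-1,-0.3026,0.0443,0,0,-1,-0.3026,0.0443,0.04,0,-1,-0.3026,0.0443,0.12,0,-1,-0.3026,0.0443,0.22,0,-1,-0.3026,0.0443,0.32,0,-1,-0.3026,0.0443,0.4,0,-1,-0.3026,0.0443,0.44,0,-1,-0.3026,0.0443,0.44,0,-1,-0.3026,0.0443,0.44,0,-1,-0.3026,0.0443,0.44,0,-1]'
python3 - <<'E'
from h import *
go(489.5,17,46.8,-.052)
a=snap('side','pics/s3.png'); 
im=cv2.resize(a[230:350,270:430,::-1],None,fx=5,fy=5,interpolation=cv2.INTER_CUBIC)
zb=manip.observe()['eef_pos'][2]+3.3
p=manip.observe()['eef_pos'];t=-.052
for x,y,hx,hy,z,c in((489.5,17,28,66,50,(255,0,255)),(p[0],p[1],31,68,zb,(255,255,0)),(p[0],p[1],31,68,zb+10,(255,255,0))):
    q=[w2px('side',(x+a_*np.cos(t)-b_*np.sin(t),y+a_*np.sin(t)+b_*np.cos(t),z)) for a_,b_ in((-hx,hy),(-hx,-hy),(hx,-hy),(hx,hy))]
    cv2.polylines(im,[np.int32((np.array(q)+.5-[270,230])*5)],True,c,1)
cv2.imwrite('pics/s3c.png',im)
E
```

```text
time: 6.7
eef_pos: [490.2, 18.6, 101.3]
ee_rot: [2.277, 2.162, 0.001]
contact_force: [-0.4, 0.3, -0.4]
finger_gap: 60.8
finger_force: 43.6
t 6.7 pos [490.2  18.6 101.3] ty -0.0518 tilt [ 0.001 -0.    -1.   ] q1,6 [-0.12 -0.07] gap 60.8 F [-0.4  0.3 -0.4] 43.64675223827362 
 shift [-0.0067 -0.0027  0.2179] turn 0.0001
```

View pics/s3c.png

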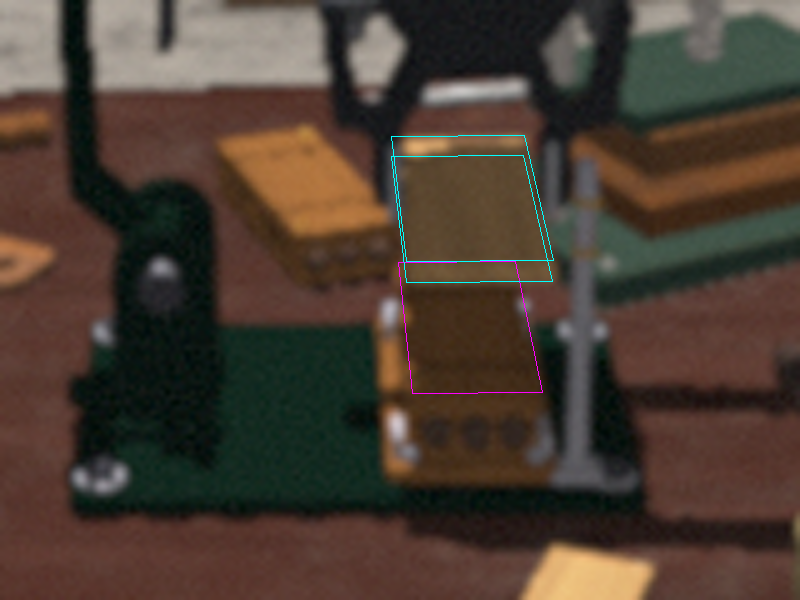

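The board (cyan) matches its predicted pose and sits over the lower mould. Lowering it.

```bash
python3 -m pendant '[-0.0067,-0.0027,0.05,0,-1,-0.0067,-0.0027,0.1,0,-1,-0.0067,-0.0027,0.15,0,-1,-0.0067,-0.0027,0.18,0,-1,-0.0067,-0.0027,0.2,0,-1,-0.0067,-0.0027,0.21,0,-1,-0.0067,-0.0027,0.21,0,-1,-0.0067,-0.0027,0.215,0,-1,-0.0067,-0.0027,0.215,0,-1]'
python3 -c "
from h import *
go(489.5,17,46.8,-.052)"
```

```text
time: 7.65
eef_pos: [489.1, 16.8, 46.8]
ee_rot: [2.278, 2.163, 0.0]
contact_force: [0.9, -0.7, 0.2]
finger_gap: 60.8
finger_force: 43.7
t 7.65 pos [489.1  16.8  46.8] ty -0.052 tilt [ 0.001 -0.    -1.   ] q1,6 [-0.12 -0.07] gap 60.8 F [ 0.9 -0.7  0.2] 43.65908324718475 
 shift [0.0008 0.0014 0.0002] turn -0.0
```

```bash
python3 -m pendant '[0,0,0.004,0,-1,0,0,0.008,0,-1,0,0,0.008,0,-1]'
python3 -c "
from h import *
go(489.5,17,46.8,-.052)"
```

```text
time: 7.95
eef_pos: [489.3, 16.8, 46.7]
ee_rot: [2.277, 2.162, 0.001]
contact_force: [-14.7, 1.8, 34.3]
finger_gap: 60.7
finger_force: 47.4
t 7.95 pos [489.3  16.8  46.7] ty -0.0518 tilt [ 0.001 -0.    -1.   ] q1,6 [-0.12 -0.07] gap 60.7 F [-14.7   1.8  34.3] 47.36717998981476 
 shift [ 0.0008  0.0009 -0.0006] turn 0.0001
```

Contact is made. I'll ease off the push, open, and rise.

```bash
python3 -m pendant '[0,0,-0.006,0,-1,0,0,-0.007,0,-1,0,0,-0.007,0,0.6,0,0,-0.007,0,0.8,0,0,-0.007,0,1,0,0,-0.007,0,1,0,0,-0.02,0,1,0,0,-0.08,0,1,0,0,-0.2,0,1,0,0,-0.35,0,1,0,0,-0.5,0,1,0,0,-0.65,0,1,0,0,-0.75,0,1,0,0,-0.75,0,1,0,0,-0.75,0,1]'
python3 - <<'E'
from h import *
go(547.6,-202,210,.285)
im=snap('side','pics/s4.png')[:,:,::-1]
c=cv2.resize(im[260:350,300:420],None,fx=5,fy=5,interpolation=cv2.INTER_CUBIC);t=-.052
for x,y,hx,hy,z,cc in((489.5,17,31,68,60,(255,255,0)),(489.5,17,28,66,20,(255,0,255))):
    q=[w2px('side',(x+a_*np.cos(t)-b_*np.sin(t),y+a_*np.sin(t)+b_*np.cos(t),z)) for a_,b_ in((-hx,hy),(-hx,-hy),(hx,-hy),(hx,hy))]
    cv2.polylines(c,[np.int32((np.array(q)+.5-[300,260])*5)],True,cc,1)
cv2.imwrite('pics/s4c.png',c)
E
```

```text
time: 9.45
eef_pos: [488.9, 16.9, 232.1]
ee_rot: [2.278, 2.163, 0.0]
contact_force: [1.3, -0.5, -0.7]
finger_gap: 85.4
finger_force: 0.0
t 9.45 pos [488.9  16.9 232.1] ty -0.0519 tilt [ 0.001 -0.    -1.   ] q1,6 [-0.12 -0.07] gap 85.4 F [ 1.3 -0.5 -0.7] 0.0 
 shift [-0.8622  0.2798  0.0889] turn -0.1684
```

View pics/s4c.png

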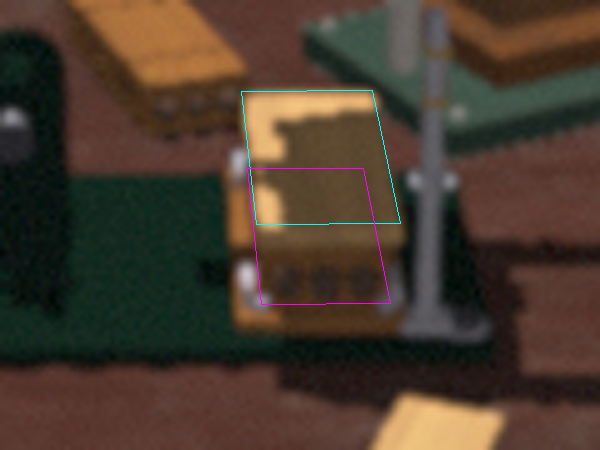

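The board lies on the lower mould where expected. Next is the upper mould.

```bash
python3 -m pendant '[-0.1,0,0,0,1,-0.25,0.03,0,-0.05,1,-0.43,0.1,0,-0.1,1,-0.6,0.18,0,-0.15,1,-0.75,0.25,0.05,-0.1684,1,-0.8622,0.2798,0.15,-0.1684,1,-0.8622,0.2798,0.3,-0.1684,1,-0.8622,0.2798,0.45,-0.1684,1,-0.8622,0.2798,0.55,-0.1684,1,-0.8622,0.2798,0.6,-0.1684,1,-0.8622,0.2798,0.6,-0.1684,1,-0.8622,0.2798,0.6,-0.1684,1]'
python3 -c "
from h import *
go(547.6,-202,0,.285)"
```

```text
time: 10.7
eef_pos: [547.9, -202.1, 82.9]
ee_rot: [1.883, 2.514, 0.0]
contact_force: [-0.0, 0.5, 0.4]
finger_gap: 85.4
finger_force: 0.0
t 10.7 pos [ 547.9 -202.1   82.9] ty 0.2849 tilt [ 0.001 -0.    -1.   ] q1,6 [-0.49 -0.77] gap 85.4 F [-0.   0.5  0.4] 0.0 
 shift [ 0.001  -0.0011  0.3315] turn -0.0
```

```bash
python3 -m pendant '[0,0,0.06,0,1,0,0,0.14,0,1,0,0,0.22,0,1,0,0,0.28,0,1,0,0,0.32,0,1,0,0,0.33,0,1,0,0,0.33,0,1,0,0,0.33,0,0,0,0,0.33,0,-1,0,0,0.33,0,-1,0,0,0.33,0,-1,0,0,0.33,0,-1,0,0,0.33,0,-1]' 40
python3 -m pendant '[0,0,-0.02,0,-1,0,0,-0.08,0,-1,0,0,-0.18,0,-1,0,0,-0.3,0,-1,0,0,-0.45,0,-1,0,0,-0.6,0,-1,0,0,-0.75,0,-1,0,0,-0.84,0,-1,0,0,-0.84,0,-1,0,0,-0.84,0,-1]'
python3 -c "
from h import *
go(489.5,17,212,-.052)"
```

```text
time: 12.0
eef_pos: [548.0, -202.3, 0.5]
ee_rot: [1.883, 2.513, 0.0]
contact_force: [-0.4, 0.1, 7.3]
finger_gap: 55.5
finger_force: 43.3
time: 13.0
eef_pos: [547.4, -201.9, 209.9]
ee_rot: [1.883, 2.514, -0.0]
contact_force: [-0.6, -0.7, -1.8]
finger_gap: 55.6
finger_force: 43.1
t 13.0 pos [ 547.4 -201.9  209.9] ty 0.2848 tilt [ 0. -0. -1.] q1,6 [-0.49 -0.77] gap 55.6 F [-0.6 -0.7 -1.8] 43.135106563568115 
 shift [ 0.9055  0.0238 -0.0088] turn 0.1684
```

```bash
python3 -m pendant '[0.05,0,0,0.01,-1,0.15,0,0,0.04,-1,0.28,0,0,0.07,-1,0.42,0,0,0.1,-1,0.56,0.01,0,0.13,-1,0.7,0.02,0,0.16,-1,0.8,0.0238,0,0.1684,-1,0.88,0.0238,0,0.1684,-1,0.9055,0.0238,0,0.1684,-1,0.9055,0.0238,0.03,0.1684,-1,0.9055,0.0238,0.1,0.1684,-1,0.9055,0.0238,0.2,0.1684,-1,0.9055,0.0238,0.3,0.1684,-1,0.9055,0.0238,0.38,0.1684,-1,0.9055,0.0238,0.42,0.1684,-1,0.9055,0.0238,0.42,0.1684,-1,0.9055,0.0238,0.42,0.1684,-1]'
python3 - <<'E'
from h import *
go(489.5,17,60.5,-.052)
im=snap('side','pics/s5.png')[:,:,::-1]
p=manip.observe()['eef_pos'];zb=p[2]-.5
c=cv2.resize(im[230:350,270:430],None,fx=5,fy=5,interpolation=cv2.INTER_CUBIC);t=-.052
for x,y,hx,hy,z,cc in((489.5,17,31,68,60,(255,255,0)),(p[0],p[1],28,66,zb,(255,0,255)),(p[0],p[1],28,66,zb+30,(255,0,255))):
    q=[w2px('side',(x+a_*np.cos(t)-b_*np.sin(t),y+a_*np.sin(t)+b_*np.cos(t),z)) for a_,b_ in((-hx,hy),(-hx,-hy),(hx,-hy),(hx,hy))]
    cv2.polylines(c,[np.int32((np.array(q)+.5-[270,230])*5)],True,cc,1)
cv2.imwrite('pics/s5c.png',c)
E
```

```text
time: 14.7
eef_pos: [490.0, 16.5, 105.0]
ee_rot: [2.279, 2.162, 0.0]
contact_force: [-0.0, 0.1, -2.4]
finger_gap: 55.3
finger_force: 43.0
t 14.7 pos [490.   16.5 105. ] ty -0.0524 tilt [ 0. -0. -1.] q1,6 [-0.12 -0.07] gap 55.3 F [-0.   0.1 -2.4] 42.9697322845459 
 shift [ 0.002  -0.002   0.1779] turn -0.0002
```

View pics/s5c.png

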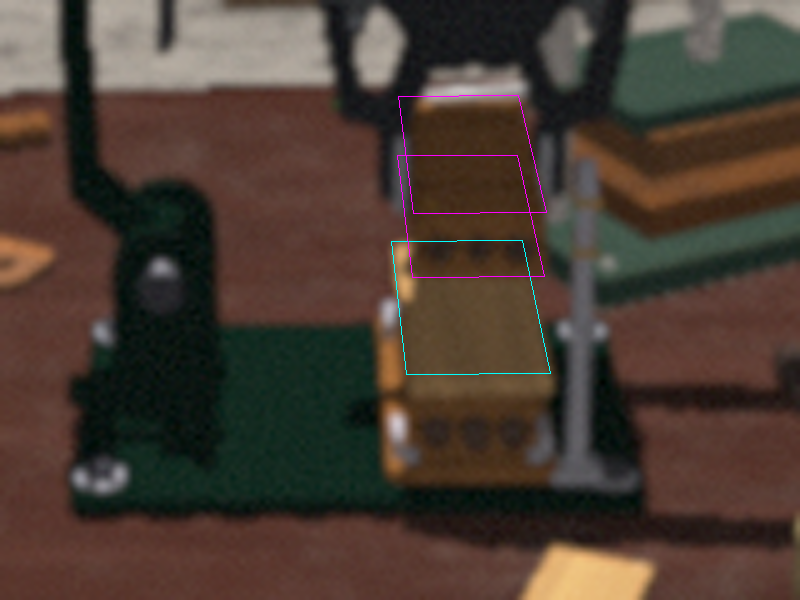

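The mould hangs level, matches its predicted pose and is centred over the board. Lowering it.

```bash
python3 -m pendant '[0.002,-0.002,0.04,0,-1,0.002,-0.002,0.09,0,-1,0.002,-0.002,0.13,0,-1,0.002,-0.002,0.155,0,-1,0.002,-0.002,0.168,0,-1,0.002,-0.002,0.175,0,-1,0.002,-0.002,0.175,0,-1,0.002,-0.002,0.178,0,-1,0.002,-0.002,0.178,0,-1]'
python3 -c "
from h import *
go(489.5,17,60.5,-.052)"
```

```text
time: 15.65
eef_pos: [489.4, 17.4, 60.5]
ee_rot: [2.278, 2.163, 0.001]
contact_force: [-0.4, -0.2, 1.9]
finger_gap: 55.4
finger_force: 43.5
t 15.65 pos [489.4  17.4  60.5] ty -0.052 tilt [ 0.001 -0.    -1.   ] q1,6 [-0.12 -0.07] gap 55.4 F [-0.4 -0.2  1.9] 43.45446825027466 
 shift [-0.0015  0.0003 -0.0002] turn -0.0
```

```bash
python3 -m pendant '[0,0,0,0,0.5,0,0,0,0,0.8,0,0,0,0,1,0,0,0,0,1,0,0,-0.03,0,1,0,0,-0.1,0,1,0,0,-0.22,0,1,0,0,-0.38,0,1,0,0,-0.55,0,1,0,0,-0.72,0,1,0,0,-0.88,0,1,0,0,-1,0,1,0,0,-1,0,1,0,0,-1,0,1]'
python3 - <<'E'
from h import *
go(675.3,7.3,350,-.052)
t=-.052;imt=snap('top','pics/t6.png')[:,:,::-1];im=snap('side','pics/s6.png')[:,:,::-1]
def w(x,y,z): return (489.5+x*np.cos(t)-y*np.sin(t),17+x*np.sin(t)+y*np.cos(t),z)
c=cv2.resize(im[170:350,250:430],None,fx=3.3,fy=3.3,interpolation=cv2.INTER_CUBIC)
q=[w2px('side',w(*p)) for p in((-28,66,90),(-28,-66,90),(28,-66,90),(28,66,90))]
cv2.polylines(c,[np.int32((np.array(q)+.5-[250,170])*3.3)],True,(255,255,0),1)
q=[w2px('side',w(*p)) for p in((186,40,289),(186,-40,289))]+[w2px('side',w(135,0,90))]
cv2.polylines(c,[np.int32((np.array(q)+.5-[250,170])*3.3)],False,(255,0,255),1)
cv2.imwrite('pics/s6c.png',c)
E
```

```text
time: 17.05
eef_pos: [489.2, 17.4, 310.5]
ee_rot: [2.278, 2.162, 0.001]
contact_force: [0.2, -0.4, -0.3]
finger_gap: 85.6
finger_force: 0.0
t 17.05 pos [489.2  17.4 310.5] ty -0.052 tilt [ 0.001 -0.    -1.   ] q1,6 [-0.12 -0.07] gap 85.6 F [ 0.2 -0.4 -0.3] 0.0 
 shift [-0.0019  0.7457 -0.1571] turn 0.0
```

View pics/s6c.png

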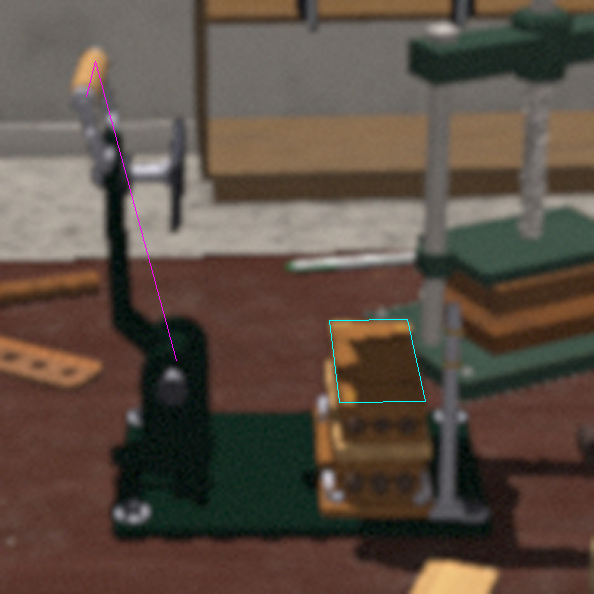

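The stack is square: the cyan outline sits on the upper mould's top. The handle bar is where the model puts it, at about (90,68) in the crop. Now I'll go to the handle.

```bash
python3 -m pendant '[0,0,-0.1,0,1,0,0.03,-0.18,0,1,0,0.1,-0.22,0,1,0,0.22,-0.22,0,1,0,0.36,-0.22,0,1,0,0.5,-0.22,0,1,0,0.62,-0.22,0,1,0,0.71,-0.22,0,1,-0.0019,0.7457,-0.22,0,1,-0.0019,0.7457,-0.22,0,1,-0.0019,0.7457,-0.18,0,1,-0.0019,0.7457,-0.1,0,1,-0.0019,0.7457,0,0,1,-0.0019,0.7457,0.08,0,1,-0.0019,0.7457,0.13,0,1,-0.0019,0.7457,0.155,0,1,-0.0019,0.7457,0.162,0,1,-0.0019,0.7457,0.162,0,1]'
python3 -c "
from h import *
go(675.3,7.3,270,-.052)"
```

```text
time: 18.95
eef_pos: [675.3, 7.3, 270.3]
ee_rot: [2.278, 2.162, 0.001]
contact_force: [-0.2, -0.5, 0.5]
finger_gap: 85.6
finger_force: 0.0
t 18.95 pos [675.3   7.3 270.3] ty -0.052 tilt [ 0.001 -0.    -1.   ] q1,6 [-0.1  -0.05] gap 85.6 F [-0.2 -0.5  0.5] 0.0 
 shift [ 0.0001 -0.0001  0.0011] turn 0.0
```

```bash
python3 -m pendant '[0,0,0,0,0,0,0,0,0,-1,0,0,0,0,-1,0,0,0,0,-1,0,0,0,0,-1,0,0,0,0,-1,0,0,0,0,-1,0,0,0,0,-1]' 30
python3 - <<'E'
from h import *
go(675.3,7.3,270,-.052)
a0=np.arctan2(199,51)
x0,z0=205.4*np.cos(a0),205.4*np.sin(a0)
for q in np.arange(0.05,1.61,.0775): print(round(q,3),'y',round((205.4*np.cos(a0+q)-x0)/250,3),'z',round(-(205.4*np.sin(a0+q)-z0)/250,3))
E
```

```text
time: 19.75
eef_pos: [675.6, 7.3, 269.8]
ee_rot: [2.278, 2.163, 0.001]
contact_force: [5.1, 0.2, 2.3]
finger_gap: 19.1
finger_force: 29.7
t 19.75 pos [675.6   7.3 269.8] ty -0.052 tilt [ 0.001 -0.    -1.   ] q1,6 [-0.1  -0.05] gap 19.1 F [5.1 0.2 2.3] 29.723079800605774 
 shift [ 0.0001 -0.001  -0.0009] turn -0.0
0.05 y -0.04 z -0.009
0.128 y -0.103 z -0.019
0.205 y -0.166 z -0.025
0.282 y -0.23 z -0.025
0.36 y -0.293 z -0.021
0.438 y -0.356 z -0.011
0.515 y -0.418 z 0.003
0.592 y -0.479 z 0.022
0.67 y -0.538 z 0.045
0.748 y -0.595 z 0.074
0.825 y -0.65 z 0.106
0.903 y -0.702 z 0.143
0.98 y -0.751 z 0.183
1.058 y -0.797 z 0.227
1.135 y -0.839 z 0.275
1.213 y -0.878 z 0.326
1.29 y -0.912 z 0.379
1.368 y -0.942 z 0.435
1.445 y -0.968 z 0.494
1.522 y -0.989 z 0.554
1.6 y -1.005 z 0.615
```

The bar is gripped at a gap of 19 mm. First half of the arc.

```bash
python3 -m pendant '[0,-0.04,-0.009,0,-1,0,-0.103,-0.019,0,-1,0,-0.166,-0.025,0,-1,0,-0.23,-0.025,0,-1,0,-0.293,-0.021,0,-1,0,-0.356,-0.011,0,-1,0,-0.418,0.003,0,-1,0,-0.479,0.022,0,-1,0,-0.538,0.045,0,-1,0,-0.595,0.074,0,-1,0,-0.65,0.106,0,-1,0,-0.65,0.106,0,-1,0,-0.65,0.106,0,-1]'
python3 - <<'E'
from h import *
a=np.arctan2(199,51)+.825
xx,zz=135+205.4*np.cos(a),90+205.4*np.sin(a)
go(489.5+xx*np.cos(.052),17-xx*np.sin(.052),zz-19.2,-.052)
x0,z0=205.4*np.cos(a),205.4*np.sin(a)
for q in [.9,.97,1.04,1.11,1.18,1.25,1.32,1.38,1.44,1.49,1.52,1.56,1.6]: b=a+q-.825;print(round(q,3),'y',round((205.4*np.cos(b)-x0)/250,3),'z',round(-(205.4*np.sin(b)-z0)/250,3))
E
```

```text
time: 21.05
eef_pos: [513.2, 16.0, 243.8]
ee_rot: [2.278, 2.163, 0.001]
contact_force: [-2.1, 5.0, 7.7]
finger_gap: 19.0
finger_force: 31.1
t 21.05 pos [513.2  16.  243.8] ty -0.0518 tilt [ 0.  0. -1.] q1,6 [-0.12 -0.07] gap 19.0 F [-2.1  5.   7.7] 31.089287996292114 
 shift [-0.0009 -0.0011  0.002 ] turn 0.0001
0.9 y -0.05 z 0.035
0.97 y -0.095 z 0.072
1.04 y -0.137 z 0.111
1.11 y -0.176 z 0.153
1.18 y -0.212 z 0.198
1.25 y -0.245 z 0.245
1.32 y -0.274 z 0.295
1.38 y -0.297 z 0.339
1.44 y -0.316 z 0.384
1.49 y -0.331 z 0.422
1.52 y -0.338 z 0.446
1.56 y -0.347 z 0.477
1.6 y -0.355 z 0.509
```

Tracking well. I'll continue to 1.52 and then look.

```bash
python3 -m pendant '[0,-0.05,0.035,0,-1,0,-0.095,0.072,0,-1,0,-0.137,0.111,0,-1,0,-0.176,0.153,0,-1,0,-0.212,0.198,0,-1,0,-0.245,0.245,0,-1,0,-0.274,0.295,0,-1,0,-0.297,0.339,0,-1,0,-0.316,0.384,0,-1,0,-0.331,0.422,0,-1,0,-0.338,0.446,0,-1,0,-0.338,0.446,0,-1,0,-0.338,0.446,0,-1]'
python3 - <<'E'
from h import *
a=np.arctan2(199,51)+1.6
xx,zz=135+205.4*np.cos(a),90+205.4*np.sin(a)
go(489.5+xx*np.cos(.052),17-xx*np.sin(.052),zz-19.2,-.052)
im=snap('side','pics/s7.png')[:,:,::-1]
c=cv2.resize(im[220:340,300:440],None,fx=5,fy=5,interpolation=cv2.INTER_CUBIC);t=-.052
def w(x,y,z): return (489.5+x*np.cos(t)-y*np.sin(t),17+x*np.sin(t)+y*np.cos(t),z)
def dot(p,col): cv2.circle(c,tuple(np.int32((w2px('side',w(*p))+.5-[300,220])*5)),3,col,-1)
dot((-45,66,119.5),(255,255,0));dot((-45,66,142.5),(255,255,0));dot((-45,60,131),(255,0,255))
cv2.imwrite('pics/s7c.png',c)
E
```

```text
time: 22.35
eef_pos: [430.1, 20.1, 132.7]
ee_rot: [2.278, 2.162, 0.002]
contact_force: [3.4, 2.9, 11.4]
finger_gap: 18.9
finger_force: 30.7
t 22.35 pos [430.1  20.1 132.7] ty -0.0521 tilt [ 0.002  0.    -1.   ] q1,6 [-0.13 -0.08] gap 18.9 F [ 3.4  2.9 11.4] 30.73426902294159 
 shift [ 0.0001 -0.0238  0.0669] turn -0.0
```

View pics/s7c.png

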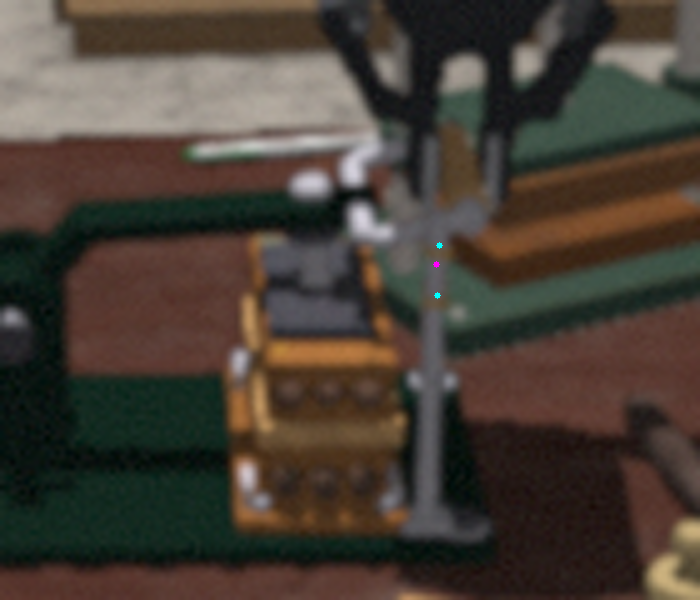

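The foot is touching the stack and the pointer is still just above the upper ledge, at about (420,228) against ledge dots at y=245 and 295. That fits 1.51–1.52 rad. I'll ease down to 1.60.

```bash
python3 -m pendant '[0,-0.004,0.012,0,-1,0,-0.008,0.025,0,-1,0,-0.012,0.038,0,-1,0,-0.015,0.05,0,-1,0,-0.018,0.06,0,-1,0,-0.02,0.066,0,-1,0,-0.02,0.066,0,-1,0,-0.02,0.066,0,-1]'
python3 - <<'E'
from h import *
a=np.arctan2(199,51)+1.6
xx,zz=135+205.4*np.cos(a),90+205.4*np.sin(a)
go(489.5+xx*np.cos(.052),17-xx*np.sin(.052),zz-19.2,-.052)
im=snap('side','pics/s8.png')[:,:,::-1]
c=cv2.resize(im[220:340,300:440],None,fx=5,fy=5,interpolation=cv2.INTER_CUBIC)
cv2.imwrite('pics/s8c.png',c)
E
```

```text
time: 23.2
eef_pos: [426.2, 20.3, 116.9]
ee_rot: [2.276, 2.16, 0.005]
contact_force: [8.7, 4.6, 14.2]
finger_gap: 18.8
finger_force: 31.7
t 23.2 pos [426.2  20.3 116.9] ty -0.0521 tilt [ 0.005 -0.    -1.   ] q1,6 [-0.13 -0.08] gap 18.8 F [ 8.7  4.6 14.2] 31.657870709896088 
 shift [ 0.0001 -0.0081  0.0039] turn -0.0001
```

View pics/s8c.png

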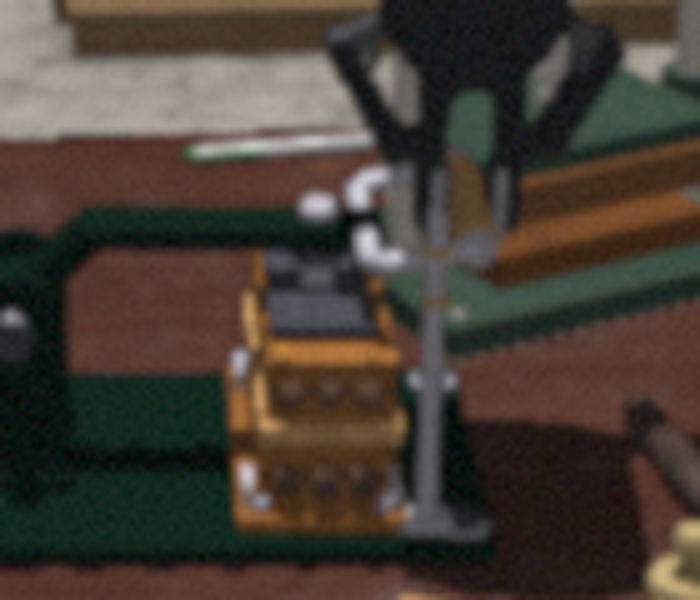

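```bash
python3 - <<'E'
from h import *
t=-.052
def w(x,y,z): return (489.5+x*np.cos(t)-y*np.sin(t),17+x*np.sin(t)+y*np.cos(t),z)
def pr(x,y,z): return np.round((w2px('side',w(x,y,z))+.5-[300,220])*5,0)
for q in(1.52,1.56,1.6,1.64):
    f=lambda X,Z:(135+np.hypot(X,Z)*np.cos(np.arctan2(Z,X)-1.6+q),90+np.hypot(X,Z)*np.sin(np.arctan2(Z,X)-1.6+q))
    h=f(-200,45);p=f(-180,41)
    print(q,'bar end y40',pr(h[0],40,h[1]),'y48',pr(h[0],48,h[1]),'bar far',pr(h[0],-40,h[1]),'ptr',pr(p[0],60,p[1]))
print('post ledges',pr(-45,66,142.5),pr(-45,66,119.5))
im=cv2.imread('pics/s8.png')
c=cv2.resize(im[255:290,365:405],None,fx=15,fy=15,interpolation=cv2.INTER_CUBIC)
c=cv2.convertScaleAbs(c,alpha=1.6,beta=10)
cv2.imwrite('pics/s8d.png',c)
E
```

```text
1.52 bar end y40 [470. 203.] y48 [473. 210.] bar far [449. 134.] ptr [429. 234.]
1.56 bar end y40 [475. 220.] y48 [477. 227.] bar far [453. 150.] ptr [433. 249.]
1.6 bar end y40 [479. 237.] y48 [481. 244.] bar far [457. 166.] ptr [437. 265.]
1.64 bar end y40 [482. 254.] y48 [484. 262.] bar far [460. 183.] ptr [440. 280.]
post ledges [439. 246.] [437. 296.]
```

View pics/s8d.png

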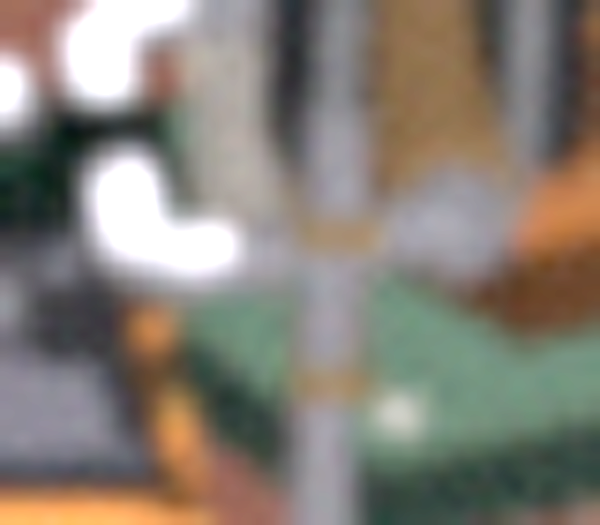

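The pointer is hidden behind the post. The arm boss against the ledges gives about 1.59 rad, and the 14 N push matches level. I'll nudge 1 mm down and hold.

```bash
python3 -m pendant '[0,0,0.002,0,-1,0,0,0.004,0,-1,0,0,0.004,0,-1,0,0,0.004,0,-1,0,0,0.004,0,-1,0,0,0.004,0,-1,0,0,0.004,0,-1,0,0,0.004,0,-1,0,0,0.004,0,-1,0,0,0.004,0,-1,0,0,0.004,0,-1,0,0,0.004,0,-1,0,0,0.004,0,-1,0,0,0.004,0,-1,0,0,0.004,0,-1,0,0,0.004,0,-1,0,0,0.004,0,-1,0,0,0.004,0,-1,0,0,0.004,0,-1,0,0,0.004,0,-1]'
python3 -m pendant '[0,0,0,0,-1,0,0,0,0,-1,0,0,0,0,-1,0,0,0,0,-1,0,0,0,0,-1,0,0,0,0,-1,0,0,0,0,-1,0,0,0,0,-1,0,0,0,0,-1,0,0,0,0,-1,0,0,0,0,-1,0,0,0,0,-1]'
python3 -c "
from h import *
print(manip.job_done())"
```

```text
time: 25.25
eef_pos: [426.1, 20.3, 115.9]
ee_rot: [2.276, 2.161, 0.005]
contact_force: [6.2, 3.7, 16.7]
finger_gap: 18.9
finger_force: 31.8
time: 26.45
eef_pos: [426.1, 20.3, 116.0]
ee_rot: [2.276, 2.161, 0.005]
contact_force: [6.5, 3.0, 15.3]
finger_gap: 19.1
finger_force: 31.8
the job is handed in; nothing more can be done
None
```

I stacked the board and the upper mould squarely on the lower mould, held the lever at about 1.60 rad by my estimate for over 3 s, and handed the job in at 26.5 s with the robot still holding it; no verdict came back.

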